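Hang a shoe last on the bent rail and push the row home

ROBOT

A 6-joint arm with a two-finger parallel gripper is mounted at the origin on the work surface. World frame = base frame: x ahead of the robot, y to its left, z up, the work surface at z = 0. Lengths are in m, angles in rad, forces in N, time in s.
With the tool pointing down it reaches from about 0.35 to 0.8 m from the base axis. Payload 7.3 kg.
Tool frame: the origin (TCP) lies at the very end of the fingers, on their centre line; the grasp point (between the pads) lies 19 mm behind it; z points along the fingers, y is the line along which they close (so a half turn about z gives the same grasp; the last joint's range is limited). The gripper opens to 85 mm and grips with 20 to 120 N. Pads are 22 mm wide; open, the fingers measure 114 mm over their backs; the gripper's body (76 mm by 85 mm) begins 54 mm behind the grasp point. The pads swing forward as they close: fully open they stand 13 mm farther back than shut.
Start: joints at [-0.146, 0.342, 1.524, -0, 1.275, -0.146], TCP at [0.525, 0, 0.231] pointing down, gripper open.
Joint ranges: [-2.53, 2.53], [-0.77, 2.02], [0.04, 2.7], [-1, 4.14], [0.28, 2.66], [-3.11, 3.11]. Speed limits (rad/s): [2.57, 2.57, 3.14, 3.14, 3.14, 3.14].

INTERFACE

Orientations are given as a unit quaternion [x, y, z, w].
In Python, from cell import arm gives the robot as it stands. Calls block until the motion is done:
- arm.move_to(position, orientation): joint-space move of the TCP to a pose.
- arm.movel(position, rotation=None, velocity=0.15, threshold=None): straight line of the TCP; rotation=None keeps the orientation; velocity is the mean speed in m/s. With threshold (N) it stops when the force on the tool has changed by that much, and returns True; else False.
- arm.set_joints(angles): joint-space move.
- arm.move_gripper(opening, squeeze=None): opening from 0.0 (shut) to 1.0 (fully open); squeeze is the grip in N (None keeps the last); returns when the fingers have stopped.
- arm.hold(seconds).
- arm.solve_ik(position, orientation): joint angles nearest the present ones, or None.
- arm.observe(): the state.
- arm.capture(name): name is "scene" or "side" or "wrist"; returns (picture, depth): 400x640x3 uint8, blue, green, red; 400x640 float32, m along the optical axis (not along the pixel's ray), 0 where there is no reading.
- arm.camera_model(name): a dict with "K" (3x3 intrinsics, pixels), "rvec" (rotation vector, rad) and "tvec" (3), from world to camera coordinates, as OpenCV has them. Camera axes: x right, y down, z forward; pixel columns grow to the right and rows downward; lengths in m; the calibration is good to about 2 mm. The wrist camera is an equidistant fisheye: a pixel r from the principal point sees the ray r / f radians off the axis. A picture is of the moment at which its call begins: read the wrist's pose just before it. camera_model takes no time and is no camera call; for the wrist camera it gives the pose at the moment of the call.
A pose or a line that the arm cannot do raises arm.PlanningError and nothing moves.
- arm.hand_in(): hands the job in; it is judged then, once.
The state is a dict: "time": time; "qpos": joint angles; "qd": joint speeds; "tau": joint torques, N m; "tcp_pos": TCP position; "ee_rot": TCP orientation; "force": force on the tool from outside, world axes, zero at the start; "ft_torque": the same for the moment, N m; "width": opening from 0.0 (shut) to 1.0 (fully open); "grasp_force": force on a finger pad.
Only numpy, scipy, OpenCV 4.12 (cv2) and the standard library are available. Lean on these libraries where they do the work, as an engineer would, in place of code of your own. Each camera call takes 0.05 s, during which the arm holds its last target. There are 200 camera calls.

TASK

On the slipper maker's bench a steel rod, bent in a level arc, carries one small wooden last. Take the other small last, thread its bush over the rod's free end with the toe to the outside of the bend, and slide it round, turning it with the rod and letting it push the hanging last ahead, until that one meets the stop collar; there press the two together with a steady push of about 10 N for half a second, and never press the lasts together with more than 20 N or force the bush on the rod with more than 30 N. Let go and leave both hanging level and at rest, touching or nearly so; move the hanging last only by pushing with the other one, and leave the rest of the bench alone.

Things in the scene. Friction and masses are not known exactly. Their poses are not given: they have to be found in the camera images.
- rail: Fixed steel rail. Origin on the bench under the centre of the bend, z up. Its round rod, 10 mm thick, lies level, axis 150 mm above the bench: straight from the free end at (160, -75) mm along +y to (160, 0), then bending left on a radius of 160 mm about the origin: at bend angle p (rad) it is at (160 cos p, 160 sin p), heading along +y turned by p. At p = 1.52 it turns down into a post.
- rail_tip (a point): The free end of the rod, on its axis. It is rounded. The rail's axes. At the other end the rod turns down into a 16 mm post on a round foot 90 mm across. Before that a dark stop collar (22 mm across, 12 mm thick) is clamped on the rod, each time elsewhere and not measured: the hanging last's bush comes home on it with its middle at p = 1.11 to 1.27, to be found by feel.
- last: The loose small wooden last, standing on its sole on the bench: 128 mm long, 44 mm wide at the ball, 100 mm tall, about 0.25 kg. Origin on the underside, below the bush; x to the toe (toe end at 93 mm, heel end at -35 mm), y along the bush, z up. Its centre of mass is straight below the bush, so it hangs level.
- last_bore (a point): Middle of the loose last's steel bush, on its axis, 55 mm above the sole; axes as the last's. The bush goes right through along y: 48 mm long (its ends stand 8 mm proud of the wood), 26 mm outside, 15 mm bore, so about 2.5 mm play all round on the straight rod and 1.6 mm in the bend.
- last_cone (a point): Middle of the upper block (cone) of the loose last, the place to grip, 85 mm above the sole, 15 mm under its top. The block is 40 mm in x and 32 mm in y, with flat faces at x = -20 and +20 mm, straight above the bush; take it by these faces, from above.
- last_toe (a point): Toe end of the loose last, 15 mm above the sole.
- hung: The last already on the rod: shape and size of the loose one, toe outwards. It only travels along the bend, without tilting. Pushing it takes about 3 N and it stays where it is left; at the stop collar it goes no farther, and the push rises. The loose last's own drag on the rod adds 1 to 5 N to the wrist force. Origin at bench height under the bend's centre; axes as hung_bore.
- hung_bore (a point): Middle of the hanging last's bush, on the rod's axis; x points outwards from the bend's centre (to the toe), y along the rod towards the stop collar. It starts at p = 0.51 to 0.97 and travels along the arc. When the two bushes touch in the bend, their middles are 0.327 rad of bend (52 mm) apart.
- jar: Loose clear jar with a blue lid, 64 mm across, 70 mm tall. Leave alone.
- bowl: Loose white bowl, 80 mm across, 45 mm tall, under or near the rail. Leave alone.
- bottle: Loose white bottle, 60 mm across, 160 mm tall. Leave alone.
- hammer: Loose hammer lying on the bench. Leave alone.
- brush: Loose brush lying on the bench. Leave alone.
- big_last: Large plain wooden last without bush, 250 mm long, 85 mm tall, standing on the bench. Leave alone.
Things that resemble listed ones, but are neither listed nor needed, are in the scene too. Leave any purple or red look-alike of the last alone.

How it is judged:
On the way, in this order (a step that is already met when the one before it is completed fails the run):
1. the loose last is threaded on the straight end of the rod, toe outwards (y of last_bore in the frame of rail between -0.065 and 0.06 m and distance between last_bore and rail_tip below 0.14 m and x of last_bore in the frame of rail between 0.13 and 0.166 m and z of last_bore in the frame of rail between 0.143 and 0.156 m and z of last in the frame of rail below 0.11 m and x of last_toe in the frame of rail above 0.2 m), for 0.1 s.
2. the pair is pressed home on the stop collar with a steady push (the hanging last alone moves at 3 N) (x of hung_bore in the frame of rail below 0.078 m and contact force between last and hung above 6 N), for 0.3 s.
At the end, for the whole second after the job is handed in: The hanging last is where the stop collar stopped it (its bush past p = 1.06 rad of the bend), the new last hangs on the rod beside it, bush middles less than 62 mm apart, toe outwards, level within 0.35 rad, released and at rest (x of hung_bore in the frame of rail below 0.078 m and distance between last_bore and hung_bore below 0.062 m and z of last_bore in the frame of rail between 0.143 and 0.156 m and y of last_bore in the frame of hung_bore below -0.03 m and angle between the y axis of last and the y axis of hung_bore, either way round below 0.5 rad and angle between last's own z axis and vertical below 0.35 rad and z of last in the frame of hung_bore below -0.03 m and linear speed of last below 0.03 m/s and x of last_toe in the frame of hung_bore above 0.03 m); the robot touches nothing.
It fails at once if the lasts are pressed together harder than 20 N (contact force between last and hung above 20 N).
It fails at once if the bush is forced on the rod with more than 30 N, both its ends taken together (contact force between last and rail above 30 N).
It fails at once if the robot touches the hanging last (contact force between any of the fingers, the arm and hung above 1 N).
It fails at once if another thing on the bench is disturbed (distance of any of jar, bowl, bottle, hammer, brush, big_last from where it was at the start of the episode above 0.02 m).
It also fails if it takes over 72 s, if anything falls off the work surface, if the arm or the gripper's body presses on something with over 40 N, if the wrist force passes 120 N, or if a joint passes its speed limit or range.

## Working session

There is one attempt and no reset: what is moved stays moved. The work goes in short steps, each a Python script; the robot and the scene stay as the last script left them, time stands still between calls to the robot, and variables do not carry over. Pictures are saved under pics/ and viewed, at most 10 in all, crops included, and the job is handed in when it is done.

```bash
ls; mkdir -p pics; python3 - <<'E'
from cell import arm
import cv2,numpy as np
for n in("scene","side"):
    p,d=arm.capture(n); cv2.imwrite(f"pics/{n}0.png",p); np.savez(f"{n}0.npz",p=p,d=d)
    m=arm.camera_model(n); R=cv2.Rodrigues(np.array(m["rvec"]))[0]; print(n,np.array(m["K"]).round(1).tolist(),(-R.T@np.array(m["tvec"]).ravel()).round(3),R.round(2).tolist())
    print((d>0).mean())
a=arm.observe(); print(a["time"],a["tcp_pos"],a["ee_rot"],a["force"])
E
```

```text
pics
scene [[386.9, 0.0, 317.0], [0.0, 386.9, 201.4], [0.0, 0.0, 1.0]] [ 1.525 -0.121  0.945] [[0.17, 0.99, 0.0], [0.65, -0.11, -0.76], [-0.74, 0.13, -0.66]]
0.99602734375
side [[404.0, 0.0, 315.3], [0.0, 404.0, 195.1], [0.0, 0.0, 1.0]] [ 0.31  -0.951  0.963] [[0.97, -0.26, 0.02], [-0.15, -0.62, -0.77], [0.21, 0.74, -0.64]]
0.99608984375
0.1 [5.24643068e-01 9.28415583e-05 2.30704194e-01] [ 7.07122331e-01  7.07090897e-01 -3.86942727e-04 -5.68058070e-04] [-0.41366195  0.75985188  0.85952475]
```

View pics/scene0.png

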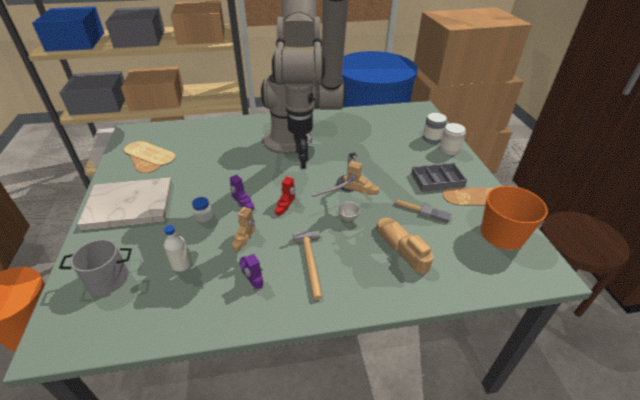

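View pics/side0.png

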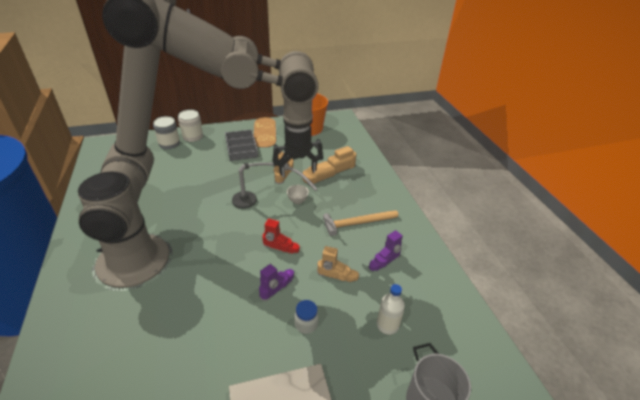

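The scene picture shows the tan loose last at (245,228), with purple look-alikes at (240,192) and (251,270) and a red one at (286,195). The hanging last is at (360,178) and the rail post near (352,160). In the side view the loose last is at (336,266) and the rail foot at (244,200). The loose last is the only small wood-coloured one standing on the bench, so I'll confirm it in a crop.

```bash
cat > h.py <<'E'
import numpy as np,cv2
from cell import arm
def load(n):
    z=np.load(f"{n}0.npz"); return z["p"],z["d"]
def cloud(n,d,m=None):
    m=m or arm.camera_model(n); K=np.array(m["K"]); R=cv2.Rodrigues(np.array(m["rvec"]))[0]; t=np.array(m["tvec"]).ravel()
    v,u=np.mgrid[:400,:640]; c=np.stack([(u-K[0,2])/K[0,0]*d,(v-K[1,2])/K[1,1]*d,d],-1)
    return (c-t)@R
E
python3 - <<'E'
from h import *
p,d=load("scene"); q,e=load("side")
a=cv2.resize(p[140:290,215:415],(800,600),interpolation=cv2.INTER_CUBIC)
b=cv2.resize(q[140:300,220:420],(750,600),interpolation=cv2.INTER_CUBIC)
cv2.imwrite("pics/c1.png",cv2.resize(a,(800,600)));cv2.imwrite("pics/c2.png",b)
for n,(p,d),box in(("scene",(p,d),(200,260,225,265)),("side",(q,e),(240,290,310,365))):
    W=cloud(n,d); hsv=cv2.cvtColor(p,cv2.COLOR_BGR2HSV)
    m=(hsv[...,0]>8)&(hsv[...,0]<25)&(hsv[...,1]>90)
    mm=np.zeros_like(m); r0,r1,c0,c1=box; mm[r0:r1,c0:c1]=m[r0:r1,c0:c1]; P=W[mm]
    P=P[P[:,2]>.008]
    print(n,len(P),P.min(0).round(3),P.max(0).round(3))
    for lo,hi in((.008,.03),(.03,.06),(.06,.085),(.085,.11)):
        s=P[(P[:,2]>lo)&(P[:,2]<hi)]
        if len(s): print(lo,len(s),s.mean(0).round(3),s.min(0).round(3),s.max(0).round(3))
    # rail height pixels grey
    for (lo,hi) in((.14,.165),(.1,.14),(.165,.22)):
        s=(W[...,2]>lo)&(W[...,2]<hi)&(W[...,0]>.35)&(W[...,0]<.85)&(abs(W[...,1])<.35)
        s[:, :]&=True
        vv,uu=np.nonzero(s); print("z",lo,len(vv), np.c_[uu,vv,W[s].round(3)][:: max(1,len(vv)//25)].tolist())
E
```

```text
scene 479 [ 0.457 -0.242  0.009] [ 1.525 -0.121  0.945]
0.008 145 [ 0.623 -0.213  0.021] [ 0.457 -0.242  0.009] [ 0.655 -0.171  0.029]
0.03 161 [ 0.607 -0.209  0.041] [ 0.582 -0.234  0.03 ] [ 0.633 -0.181  0.057]
0.06 57 [ 0.588 -0.196  0.074] [ 0.566 -0.213  0.061] [ 0.598 -0.175  0.085]
0.085 112 [ 0.579 -0.195  0.097] [ 0.55  -0.213  0.085] [ 0.597 -0.176  0.103]
z 0.14 302 [[350.0, 152.0, 0.375, 0.2, 0.155], [350.0, 154.0, 0.389, 0.196, 0.156], [355.0, 155.0, 0.391, 0.215, 0.151], [351.0, 158.0, 0.391, 0.201, 0.14], [355.0, 161.0, 0.432, 0.204, 0.155], [348.0, 174.0, 0.51, 0.16, 0.16], [349.0, 175.0, 0.515, 0.163, 0.159], [347.0, 176.0, 0.506, 0.159, 0.148], [359.0, 176.0, 0.511, 0.199, 0.148], [354.0, 177.0, 0.527, 0.177, 0.158], [349.0, 178.0, 0.529, 0.16, 0.157], [361.0, 178.0, 0.522, 0.204, 0.146], [358.0, 179.0, 0.527, 0.192, 0.148], [352.0, 180.0, 0.523, 0.172, 0.143], [346.0, 181.0, 0.538, 0.148, 0.153], [361.0, 181.0, 0.53, 0.202, 0.14], [346.0, 183.0, 0.546, 0.146, 0.152], [343.0, 185.0, 0.556, 0.133, 0.152], [337.0, 187.0, 0.562, 0.112, 0.151], [338.0, 188.0, 0.567, 0.1
[... 4663 characters left out ...]
, [281.0, 153.0, 0.511, 0.193, 0.193], [282.0, 153.0, 0.514, 0.191, 0.193], [283.0, 153.0, 0.518, 0.19, 0.193], [280.0, 154.0, 0.506, 0.186, 0.194], [281.0, 154.0, 0.51, 0.187, 0.193], [282.0, 154.0, 0.513, 0.186, 0.193], [279.0, 155.0, 0.502, 0.181, 0.193], [280.0, 155.0, 0.505, 0.182, 0.193], [281.0, 155.0, 0.508, 0.177, 0.195], [282.0, 155.0, 0.511, 0.174, 0.197], [279.0, 156.0, 0.501, 0.175, 0.193], [280.0, 156.0, 0.504, 0.173, 0.195], [281.0, 156.0, 0.507, 0.172, 0.194], [279.0, 157.0, 0.5, 0.168, 0.194], [280.0, 157.0, 0.502, 0.165, 0.196], [281.0, 157.0, 0.507, 0.169, 0.192], [279.0, 158.0, 0.498, 0.159, 0.197], [280.0, 158.0, 0.501, 0.161, 0.195], [279.0, 159.0, 0.499, 0.166, 0.188]]
```

View pics/c1.png

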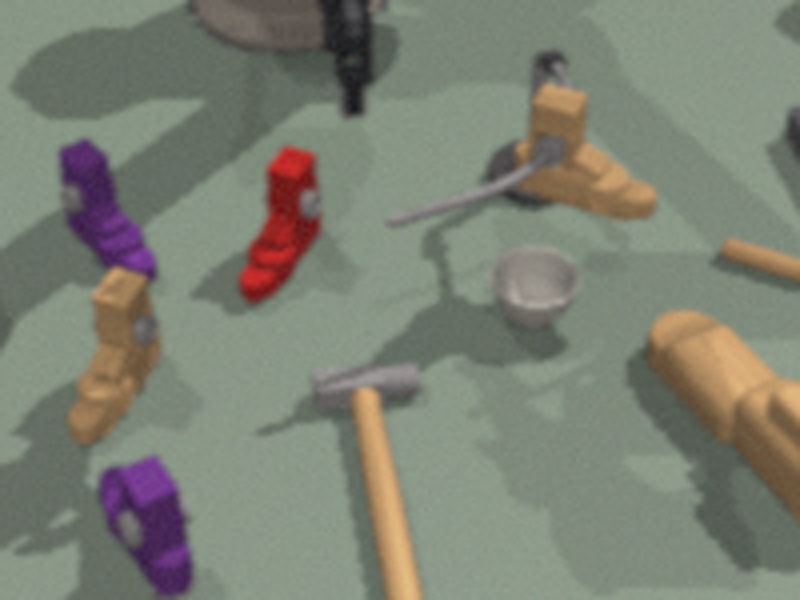

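View pics/c2.png

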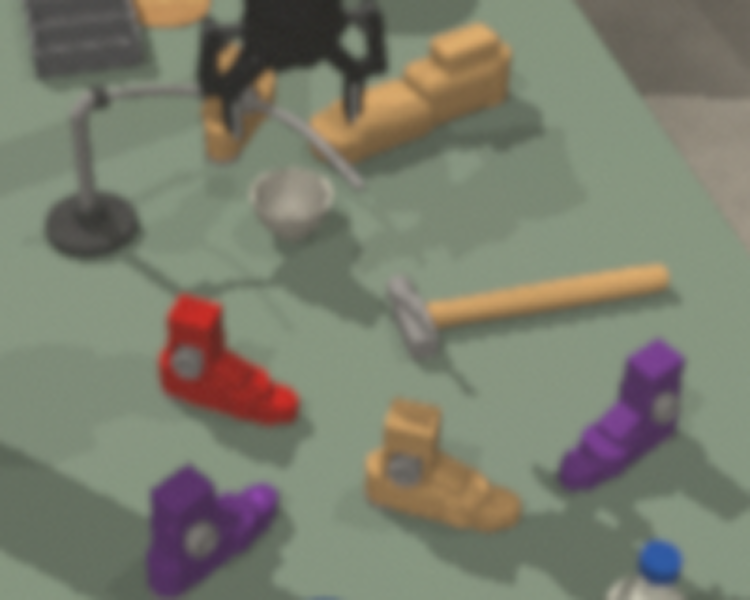

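The crops confirm it: the tan last with the grey bush face (side crop 405,468) stands on its sole with the toe towards +x, -y. The tan one on the rod is the hanging last, and the purple and red ones are look-alikes. Next I fit the rail curve and the last's cone top.

```bash
cat >> h.py <<'E'
from scipy.optimize import least_squares
def dist(q):  # signed lateral distance of rail-frame xy points to rod axis (positive = outwards)
    return np.where(q[:,1]<0,q[:,0]-.16,np.hypot(q[:,0],q[:,1])-.16)
def rail_xy(P,s):
    c,n=np.cos(s[2]),np.sin(s[2]); d=P[:,:2]-s[:2]; return np.c_[c*d[:,0]+n*d[:,1],-n*d[:,0]+c*d[:,1]]
def fit_rail(P,s):
    for w in (.02,.012,.008):
        q=rail_xy(P,s); k=abs(dist(q))<w
        k&=(np.arctan2(q[:,1],q[:,0])<1.4)&(q[:,1]>-.09)
        s=least_squares(lambda s:dist(rail_xy(P[k],s)),s,loss="soft_l1",f_scale=.003).x
    q=rail_xy(P[k],s); return s,k.sum(),dist(q).std(),q[:,1].min()
E
python3 - <<'E'
from h import *
s0=np.array([.417,.042,.314])
A=[]
for n,box in(("scene",(200,260,225,265)),("side",(240,290,310,365))):
    p,d=load(n); W=cloud(n,d); hsv=cv2.cvtColor(p,cv2.COLOR_BGR2HSV)
    g=(hsv[...,1]<70)&(W[...,2]>.147)&(W[...,2]<.162)&(d>0)
    P=W[g]; print(n,"rail",fit_rail(P,s0)); A.append(P)
    if n=="scene":
        q=rail_xy(P,s0)
    r0,r1,c0,c1=box; w=np.zeros(d.shape,bool); w[r0:r1,c0:c1]=1
    T=W[w&(hsv[...,1]>80)&(W[...,2]>.094)&(W[...,2]<.106)]
    r=cv2.minAreaRect((T[:,:2]*1000).astype(np.float32)); print("top",len(T),np.median(T[:,2]),r,T.mean(0))
    Q=W[w&(hsv[...,1]>80)&(W[...,2]>.008)&(W[...,2]<.035)]
    c=T.mean(0)[:2]; dd=Q[:,:2]-c; k=np.hypot(*dd.T)>.065; m=dd[k].mean(0); print("toe",k.sum(),Q[k].mean(0),np.degrees(np.arctan2(m[1],m[0])),np.hypot(*dd.T).max())
    # rod tip pixels: grey above table near tip
print("both",fit_rail(np.vstack(A),s0))
# hung top
s=fit_rail(np.vstack(A),s0)[0]
for n in("scene","side"):
    p,d=load(n);W=cloud(n,d); hsv=cv2.cvtColor(p,cv2.COLOR_BGR2HSV)
    k=(hsv[...,1]>80)&(W[...,2]>.188)&(W[...,2]<.2)&(W[...,0]>.45)&(W[...,0]<.6)&(W[...,1]>.1)&(W[...,1]<.26)
    q=rail_xy(W[k],s); m=q.mean(0); print(len(q),m,np.hypot(*m),np.arctan2(m[1],m[0]))
E
```

```text
scene rail (array([0.41914353, 0.0462729 , 0.26194403]), np.int64(165), np.float64(0.0028084910230969234), np.float64(-0.06912480316587946))
top 141 0.09948116462704049 ((667.3045654296875, -190.6436309814453), (234.57098388671875, 39.8277473449707), 3.0427939891815186) [ 0.64999744 -0.19060316  0.09925133]
toe 118 [ 0.47229303 -0.19080495  0.02390498] -179.93493843720677 0.24456003386009836
side rail (array([0.4153122 , 0.04416019, 0.29942966]), np.int64(188), np.float64(0.0029589580498793756), np.float64(-0.07633769744277641))
top 120 0.0991064040401394 ((573.580322265625, -198.7045440673828), (34.79944610595703, 38.14604568481445), 69.7511215209961) [ 0.57381995 -0.19989642  0.09909026]
toe 83 [ 0.63893524 -0.23925145  0.0211367 ] -31.148348133365182 0.08963770564163645
both (array([0.41755934, 0.04459571, 0.28233346]), np.int64(351), np.float64(0.003259070294804908), np.float64(-0.07340766732267655))
82 [0.12538375 0.10390269] 0.16283996291328956 0.6919842265535218
20 [0.12379162 0.10452558] 0.16201839896081202 0.7012148157928869
```

```bash
cat >> h.py <<'E'
from scipy.spatial.transform import Rotation as Ro
R0=np.array([[0,1,0],[1,0,0],[0,0,-1.]])
def quat(th): return (Ro.from_euler("z",th)*Ro.from_matrix(R0)).as_quat()
def wrist():
    m=arm.camera_model("wrist"); p,d=arm.capture("wrist"); return p,d,wcloud(d,m)
def wcloud(d,m):
    K=np.array(m["K"]); R=cv2.Rodrigues(np.array(m["rvec"]))[0]; t=np.array(m["tvec"]).ravel()
    v,u=np.mgrid[:400,:640]; a=(u-K[0,2])/K[0,0]; b=(v-K[1,2])/K[1,1]; r=np.hypot(a,b)+1e-9; k=np.tan(np.minimum(r,1.5))/r
    return (np.stack([a*k*d,b*k*d,d],-1)-t)@R
E
python3 - <<'E'
from h import *
s0=np.array([.4176,.0446,.282])
for i,(x,y,z,th) in enumerate([(.575,.03,.30,.28),(.574,-.2,.25,-.47)]):
    arm.move_to([x,y,z],quat(th)); p,d,W=wrist(); cv2.imwrite(f"pics/w{i}.png",p); np.savez(f"w{i}.npz",p=p,d=d,W=W)
    m=arm.camera_model("wrist"); R=cv2.Rodrigues(np.array(m["rvec"]))[0]; print("cam",-R.T@np.array(m["tvec"]).ravel(),R[2],np.array(m["K"])[0])
    hsv=cv2.cvtColor(p,cv2.COLOR_BGR2HSV)
    if i==0:
        g=(hsv[...,1]<80)&(W[...,2]>.145)&(W[...,2]<.162)&(d>0); print(g.sum(),fit_rail(W[g],s0))
    T=W[(hsv[...,1]>80)&(abs(W[...,2]-.1)<.006)&(np.hypot(W[...,0]-.574,W[...,1]+.2)<.035)&(d>0)]
    if len(T)>5: r=cv2.minAreaRect((T[:,:2]*1000).astype(np.float32)); print("top",len(T),r,T.mean(0))
    # rod tip
print(arm.observe()["time"],arm.observe()["qpos"])
a=cv2.imread("pics/w0.png");b=cv2.imread("pics/w1.png");cv2.imwrite("pics/ww.png",cv2.resize(np.vstack([a,b]),(480,600)))
E
```

```text
cam [0.55223918 0.10392799 0.44112554] [ 0.08141696 -0.29114393 -0.95320852] [309.70691629   0.         317.67540574]
2035 (array([0.41513521, 0.04831174, 0.27309433]), np.int64(1919), np.float64(0.003100115420831004), np.float64(-0.07290844792022119))
top 499 ((572.2105712890625, -193.49703979492188), (32.54142379760742, 40.289772033691406), 62.56686782836914) [ 0.57214853 -0.19161737  0.09902016]
cam [ 0.60793474 -0.12998462  0.3926521 ] [-0.13555009 -0.27014192 -0.95323109] [309.70691629   0.         317.67540574]
top 1248 ((573.2021484375, -195.0335693359375), (31.628124237060547, 40.29725646972656), 59.95512008666992) [ 0.57344378 -0.1941078   0.09931373]
1.5833 [-4.59217665e-01  4.83929011e-01  1.24862011e+00  6.25345274e-04
  1.40865618e+00  8.18458528e-03]
```

View pics/ww.png

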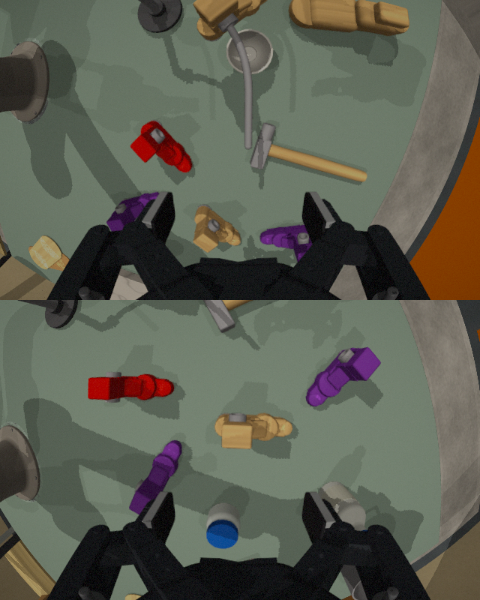

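In the wrist views the rod runs from (235,25) down to its tip at (248,145) in the upper picture, and the loose last's cone is at (237,432) in the lower one. Next I refine the rod from its silhouette rays cast onto z = 0.15, then grasp.

```bash
cat >> h.py <<'E'
def onplane(W,C,z): # move points along their rays to height z
    return C+(W-C)*((z-C[2])/(W[:,2]-C[2]))[:,None]
def centre(n):
    m=arm.camera_model(n); R=cv2.Rodrigues(np.array(m["rvec"]))[0]; return -R.T@np.array(m["tvec"]).ravel()
E
python3 - <<'E'
from h import *
z=np.load("w0.npz"); s0=np.array([.4155,.047,.277]); A=[]
for n,p,W,C in(("w",z["p"],z["W"],np.array([0.55223918,0.10392799,0.44112554])),)+tuple((n,load(n)[0],cloud(n,load(n)[1]),centre(n)) for n in("scene","side")):
    hsv=cv2.cvtColor(p,cv2.COLOR_BGR2HSV)
    g=(hsv[...,1]<80)&(W[...,2]>.135)&(W[...,2]<.165)
    q=onplane(W[g],C,.15); k=abs(dist(rail_xy(q,s0)))<.015; q=q[k]; A.append((n,q))
    print(n,len(q),fit_rail(q,s0))
    rq=rail_xy(q,s0)
    print("  lateral by y:",[(round(float(y),3),round(float(dist(rq[abs(rq[:,1]-y)<.013]).mean()*1000),1),int((abs(rq[:,1]-y)<.013).sum())) for y in(-.06,-.035,-.01,.015,.04)],"tip y",rq[:,1].min())
arm.move_to([.573,-.195,.14],quat(-.524))
arm.movel([.573,-.195,.066],velocity=.1)
f0=arm.observe()["force"]; arm.move_gripper(0.0,40); o=arm.observe(); print(o["width"],o["grasp_force"],o["force"]-f0,o["tcp_pos"])
arm.movel([.573,-.195,.1],velocity=.08); o=arm.observe();print(o["width"],o["grasp_force"],o["force"]-f0,o["ft_torque"],o["time"])
E
```

```text
w 2089 (array([0.4147842 , 0.04955852, 0.27696138]), np.int64(1966), np.float64(0.0031372333340219886), np.float64(-0.0750410157156007))
  lateral by y: [(-0.06, 0.1, 249), (-0.035, -0.3, 270), (-0.01, 0.3, 261), (0.015, 0.2, 294), (0.04, 0.4, 306)] tip y -0.07239041911588939
scene 252 (array([0.41448328, 0.04775195, 0.28824235]), np.int64(177), np.float64(0.004133806878865737), np.float64(-0.07590697412719771))
  lateral by y: [(-0.06, -0.3, 23), (-0.035, -1.1, 23), (-0.01, -0.6, 23), (0.015, -0.9, 22), (0.04, -1.0, 19)] tip y -0.5165985640888272
side 244 (array([0.41671041, 0.04682758, 0.29006676]), np.int64(188), np.float64(0.004116802197078366), np.float64(-0.07821154683541211))
  lateral by y: [(-0.06, 2.2, 17), (-0.035, 1.5, 16), (-0.01, 0.8, 16), (0.015, 0.9, 16), (0.04, 0.9, 18)] tip y -0.5069712512187325
0.46292455258520615 40.62056578695774 [-0.17960686 -0.06733509  4.08893952] [ 0.57315809 -0.19509172  0.0665067 ]
0.4605335454203263 40.38385100662708 [ 0.26860049  0.24902438 -1.71023897] [0.02663617 0.04342853 0.00953578] 4.0583
```

```bash
cat >> h.py <<'E'
S=np.array([.4153,.048,.283]); ZB=.0115
def pose(s,off=0.,dz=0.,dth=0.): # arc length s measured from bend start (s<0 straight); bore on rod axis, off = radial offset
    p=max(s,0)/.16; y=min(s,0)
    c,n=np.cos(S[2]),np.sin(S[2]); e=np.array([np.cos(p),np.sin(p)])*(.16+off)+[0,y]
    return [S[0]+c*e[0]-n*e[1],S[1]+n*e[0]+c*e[1],.15+ZB+dz],quat(S[2]+p+dth)
def frail(f,s): # force in (outward, along, up) at s
    a=S[2]+max(s,0)/.16; c,n=np.cos(a),np.sin(a); return np.array([c*f[0]+n*f[1],-n*f[0]+c*f[1],f[2]])
E
python3 - <<'E'
from h import *
arm.movel([.573,-.195,.1615],velocity=.15)
P,Q=pose(-.13); arm.move_to(P,Q); arm.hold(.3)
o=arm.observe(); print(o["tcp_pos"]-P,o["force"],o["time"])
for n in("scene","side"):
    p,d=arm.capture(n); W=cloud(n,d); np.savez(f"{n}1.npz",p=p,d=d); hsv=cv2.cvtColor(p,cv2.COLOR_BGR2HSV); C=centre(n)
    g=(hsv[...,1]<80)&(W[...,2]>.135)&(W[...,2]<.165); q=onplane(W[g],C,.15);rq=rail_xy(q,S); k=(abs(dist(rq))<.012)&(rq[:,1]>-.07)&(rq[:,1]<0); print(n,"rod lat",rq[k][:,0].mean()-.16,k.sum())
    w=(hsv[...,0]>8)&(hsv[...,0]<25)&(hsv[...,1]>90)&(W[...,2]>.08)&(W[...,2]<.21); X=rail_xy(W[w],S); k=(X[:,1]<-.08)&(X[:,1]>-.17)&(abs(X[:,0]-.18)<.1); print("last",k.sum(),X[k].min(0),X[k].max(0),W[w][k][:,2].min(),W[w][k][:,2].max())
    cv2.imwrite(f"pics/{n}1.png",p)
a=cv2.imread("pics/scene1.png")[120:270,230:430];b=cv2.imread("pics/side1.png")[90:240,220:420]
cv2.imwrite("pics/t1.png",cv2.resize(np.vstack([a,b]),(400,600),interpolation=cv2.INTER_CUBIC))
E
```

```text
[-0.00010482 -0.00112481 -0.00014365] [ 0.86447941 -0.52814828 -1.6625552 ] 5.6167
scene rod lat -0.0007199697058321575 63
last 385 [ 0.13722283 -0.15235576] [ 0.25113738 -0.11342706] 0.10429675725768665 0.20986036663392
side rod lat -0.0015065361481917394 9
last 515 [ 0.12422861 -0.15692497] [ 0.24944012 -0.11859119] 0.10208869154141233 0.20880011992790712
```

View pics/t1.png

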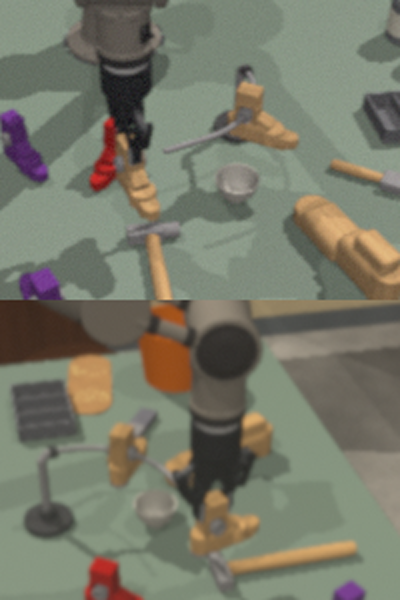

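The last is held level with the toe outward (toe at x' ≈ 0.25), just short of the rod tip. Threading now with a force guard.

```bash
python3 - <<'E'
from h import *
f0=np.array(arm.observe()["force"])
np.save("f0.npy",f0)
for s,v in((-.11,.04),(-.10,.02),(-.09,.02),(-.08,.02),(-.065,.025),(-.05,.03)):
    P,Q=pose(s,-.0005); hit=arm.movel(P,Q,velocity=v,threshold=8); o=arm.observe()
    print(s,hit,frail(np.array(o["force"])-f0,s).round(2),np.array(o["ft_torque"]).round(2),round(o["time"],2),o["tcp_pos"]-P)
    if hit: break
E
```

```text
-0.11 False [-0.19  0.16 -1.28] [ 0.01 -0.01  0.01] 6.37 [2.95709022e-05 1.71190333e-04 8.75951943e-05]
-0.1 False [ 0.01  0.73 -0.09] [-0.02  0.   -0.02] 7.02 [2.11742810e-05 7.90042714e-05 3.65213892e-05]
-0.09 False [-0.54  0.85  0.  ] [-0.04  0.02  0.01] 7.67 [2.07466896e-05 6.71937871e-05 3.23326627e-05]
-0.08 False [-0.5  -0.16 -0.15] [ 0.01 -0.01 -0.03] 8.32 [1.34281779e-05 7.85910997e-05 2.20094930e-05]
-0.065 False [-0.29  0.32 -0.97] [-0.01 -0.   -0.01] 9.07 [2.41036900e-05 1.37844452e-05 2.57097798e-05]
-0.05 False [ 0.45  0.9  -0.95] [0.01 0.04 0.01] 9.72 [4.29262033e-05 9.83419501e-05 6.25724033e-05]
```

```bash
cat >> h.py <<'E'
import json,os
def slide(s0,s1,st=.004,v=.03,lim=10,stop=99):
    f0=np.load("f0.npy"); k=json.load(open("k.json")) if os.path.exists("k.json") else [-.0005,0.]
    s=s0
    while s<s1-1e-6:
        s=min(s+st,s1); P,Q=pose(s,k[0],k[1]); hit=arm.movel(P,Q,velocity=v,threshold=lim); o=arm.observe(); f=frail(np.array(o["force"])-f0,s)
        print(round(s,4),hit,f.round(1),np.array(o["ft_torque"]).round(2),np.round(np.array(k)*1e3,2),round(o["time"],2))
        for i,j in((0,0),(1,2)):
            if abs(f[j])>2: k[i]+=np.clip(f[j]*1e-4,-5e-4,5e-4)
        if hit or -f[1]>stop: break
    json.dump(k,open("k.json","w")); return s
E
python3 - <<'E'
from h import *
s=slide(-.05,.0,st=.01); s=slide(s,.05,st=.005)
p,d=arm.capture("scene"); q,e=arm.capture("side")
a=p[120:220,280:400];b=q[100:200,240:360]
cv2.imwrite("pics/t2.png",cv2.resize(np.vstack([a,b]),(360,600),interpolation=cv2.INTER_CUBIC))
E
```

```text
-0.04 False [ 0.1  0.3 -0.1] [-0.03 -0.02 -0.04] [-0.5  0. ] 10.2
-0.03 False [0.5 0.7 0.1] [-0.03  0.05  0.02] [-0.5  0. ] 10.68
-0.02 False [ 0.1  0.9 -0.8] [-0.03 -0.01  0.04] [-0.5  0. ] 11.17
-0.01 False [-0.5  0.9 -0.4] [ 0.05 -0.02 -0.  ] [-0.5  0. ] 11.65
0.0 False [-0.9  0.6  0. ] [-0.02 -0.   -0.02] [-0.5  0. ] 12.13
0.005 False [-0.2 -0.2 -1. ] [ 0.03 -0.03 -0.03] [-0.5  0. ] 12.45
0.01 False [ 0.1  0.1 -1.4] [-0.01 -0.02 -0.02] [-0.5  0. ] 12.77
0.015 False [-0.1  0.5  0.2] [0.01 0.02 0.03] [-0.5  0. ] 13.08
0.02 False [ 0.4 -0.3  0.4] [0.01 0.01 0.02] [-0.5  0. ] 13.4
0.025 False [-0.2  1.1 -0.8] [-0.04 -0.02  0.01] [-0.5  0. ] 13.72
0.03 False [ 0.5  0.6 -0.7] [ 0.01 -0.06  0.02] [-0.5  0. ] 14.03
0.035 False [-0.8  0.3 -0.7] [-0.01  0.05 -0.05] [-0.5  0. ] 14.35
0.04 False [ 0.6  0.6 -0.3] [ 0.04 -0.01 -0.04] [-0.5  0. ] 14.67
0.045 False [-0.1 -0.2 -1.3] [-0.04 -0.03 -0.03] [-0.5  0. ] 14.98
0.05 False [ 0.7  0.7 -0.9] [0.01 0.03 0.01] [-0.5  0. ] 15.3
```

View pics/t2.png

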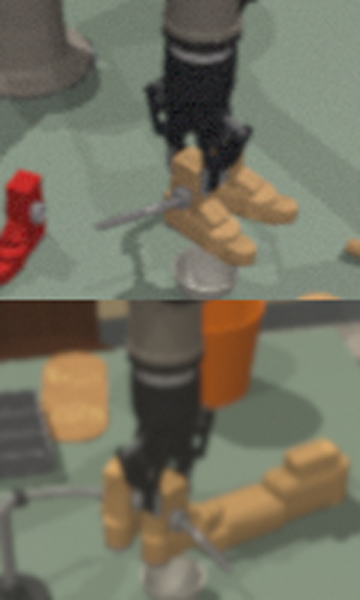

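The rod enters the bush cleanly and the hanging last is just ahead. Now pushing it along.

```bash
python3 - <<'E'
from h import *
s=slide(.05,.115,st=.004,v=.03,lim=9,stop=8)
E
```

```text
0.054 False [ 0.4  0.8 -0.3] [ 0.02 -0.01  0.03] [-0.5  0. ] 15.68
0.058 False [ 0.7  0.8 -0.1] [ 0.02 -0.   -0.02] [-0.5  0. ] 15.97
0.062 False [ 0.5 -0.9 -0.6] [-0.26 -0.22  0.01] [-0.5  0. ] 16.25
0.066 False [-0.3 -0.8 -0.5] [-0.27 -0.3   0.01] [-0.5  0. ] 16.53
0.07 False [-0.  -1.1 -0.5] [-0.24 -0.26 -0.11] [-0.5  0. ] 16.82
0.074 False [ 0.6 -0.7 -0.4] [-0.14 -0.3   0.03] [-0.5  0. ] 17.1
0.078 False [ 0.7 -0.4 -0.3] [-0.14 -0.23  0.08] [-0.5  0. ] 17.38
0.082 False [-0.3 -0.9  0.6] [-0.15 -0.28 -0.03] [-0.5  0. ] 17.67
0.086 False [ 0.8  0.1 -0.7] [-0.1  -0.3   0.01] [-0.5  0. ] 17.95
0.09 False [ 0.7 -1.2  0.5] [ 0.   -0.3  -0.01] [-0.5  0. ] 18.23
0.094 False [ 1.3 -0.8  0.3] [-0.12 -0.29 -0.01] [-0.5  0. ] 18.52
0.098 False [ 0.9 -0.5  0.5] [-0.08 -0.29  0.01] [-0.5  0. ] 18.8
0.102 False [ 1.  -1.9  0.4] [-0.02 -0.36  0.02] [-0.5  0. ] 19.08
0.106 False [ 1.7 -1.  -0.7] [-0.05 -0.34 -0.  ] [-0.5  0. ] 19.37
0.11 False [ 1.1 -1.2  0.1] [-0.04 -0.27 -0.03] [-0.5  0. ] 19.65
0.114 False [ 2.  -1.1 -0.6] [ 0.02 -0.28  0.06] [-0.5  0. ] 19.93
0.115 False [ 2.1 -2.4 -0. ] [-0.1  -0.48  0.  ] [-0.5  0. ] 20.18
```

```bash
python3 - <<'E'
from h import *
s=slide(.115,.155,st=.0015,v=.015,lim=7,stop=5)
print(s)
for i in range(3): arm.hold(.05); o=arm.observe(); print(frail(np.array(o["force"])-np.load("f0.npy"),s).round(1),o["time"])
E
```

```text
0.1165 False [ 0.  -1.8 -0.4] [-0.26 -0.48 -0.05] [-0.29  0.  ] 20.43
0.118 False [ 0.6 -2.3  0.3] [-0.26 -0.35  0.06] [-0.29  0.  ] 20.68
0.1195 False [-0.1 -2.5 -0.1] [-0.41 -0.39  0.03] [-0.29  0.  ] 20.93
0.121 False [-1.  -2.6  0.6] [-0.44 -0.41  0.02] [-0.29  0.  ] 21.18
0.1225 False [-0.6 -1.4  0.5] [-0.43 -0.35  0.02] [-0.29  0.  ] 21.43
0.124 False [-1.4 -2.7  0.8] [-0.49 -0.32  0.05] [-0.29  0.  ] 21.68
0.1255 False [-1.  -2.2  0.6] [-0.5  -0.34  0.06] [-0.29  0.  ] 21.93
0.127 False [-0.8 -2.  -0. ] [-0.48 -0.33  0.1 ] [-0.29  0.  ] 22.18
0.1285 False [-0.9 -2.7  0.1] [-0.45 -0.36  0.04] [-0.29  0.  ] 22.43
0.13 False [-1.3 -3.   0.7] [-0.47 -0.37  0.03] [-0.29  0.  ] 22.68
0.1315 False [-1.5 -3.6 -0.8] [-0.47 -0.38  0.02] [-0.29  0.  ] 22.93
0.133 False [-0.2 -1.6 -0.3] [-0.46 -0.32  0.03] [-0.29  0.  ] 23.18
0.1345 False [-1.3 -2.6 -0.1] [-0.45 -0.38  0.08] [-0.29  0.  ] 23.43
0.136 False [-0.7 -2.1 -1.3] [-0.45 -0.33  0.06] [-0.29  0.  ] 23.68
0.1375 False [-0.3 -2.9  0.6] [-0.4  -0.42  0.01] [-0.29  0.  ] 23.93
0.139 False [-1.  -2.3 -0.8] [-0.41 -0.35  0.03] [-0.29  0.  ] 24.18
0.1405 False [-0.5 -2.2 -0.1] [-0.43 -0.4   0.03] [-0.29  0.  ] 24.43
0.142 False [-0.6 -2.   0.1] [-0.45 -0.42  0.08] [-0.29  0.  ] 24.68
0.1435 False [-0.9 -2.8  0.2] [-0.39 -0.4  -0.  ] [-0.29  0.  ] 24.93
0.145 False [-0.6 -3.2 -0.2] [-0.39 -0.38  0.11] [-0.29  0.  ] 25.18
0.1465 False [-0.6 -2.  -0.2] [-0.42 -0.42  0.07] [-0.29  0.  ] 25.43
0.148 False [-1.  -2.4  0.1] [-0.39 -0.43  0.1 ] [-0.29  0.  ] 25.68
0.1495 False [-0.8 -3.  -0.7] [-0.44 -0.42  0.05] [-0.29  0.  ] 25.93
0.151 False [-0.4 -4.6 -0.5] [-0.52 -0.74  0.1 ] [-0.29  0.  ] 26.18
0.1525 False [-0.4 -7.5 -2.9] [-0.68 -1.39  0.06] [-0.29  0.  ] 26.43
0.15250000000000002
[-1.2 -8.5 -2.4] 26.4833
[-0.9 -6.8 -2.7] 26.5333
[-0.6 -8.1 -2.6] 26.5833
```

The push rises from s ≈ 0.1505 on, so that is the collar. Pressing a little more, then holding.

```bash
python3 - <<'E'
from h import *
f0=np.load("f0.npy"); k=json.load(open("k.json")); s=.1525
def read(n=8):
    F=[]
    for i in range(n): arm.hold(.05); F.append(frail(np.array(arm.observe()["force"])-f0,s))
    return np.mean(F,0)
for i in range(6):
    f=read(4); print(round(s,4),f.round(1))
    if -f[1]>10.5: break
    s+=.0004; arm.movel(*pose(s,k[0],k[1]),velocity=.01)
print("hold",read(14).round(1), arm.observe()["time"],np.array(arm.observe()["ft_torque"]).round(2))
E
```

```text
0.1525 [-0.5 -7.5 -2.2]
0.1529 [-0.4 -8.4 -0.8]
0.1533 [-0.8 -9.7 -1.4]
0.1537 [ -1.3 -10.4  -1.8]
0.1541 [ -1.2 -11.3  -2.1]
hold [ -1.  -10.8  -2.1] 29.2833 [-0.88 -1.92  0.12]
```

Steady ~10.8 N at the wrist for over 0.7 s. Now relieving, letting go, and going up.

```bash
python3 - <<'E'
from h import *
f0=np.load("f0.npy"); k=json.load(open("k.json")); s=.1508
arm.movel(*pose(s,k[0],0),velocity=.01); arm.movel(*pose(s,k[0],-.0012),velocity=.01); arm.hold(.2)
print(frail(np.array(arm.observe()["force"])-f0,s).round(1))
arm.move_gripper(.68); o=arm.observe(); print(o["width"],frail(np.array(o["force"])-f0,s).round(1))
P,Q=pose(s,k[0],0); P[2]=.30; arm.movel(P,velocity=.06); P[0]-=.0; 
arm.move_to([.5,-.05,.33],quat(.3)); arm.hold(.3)
H=[]
for n in("scene","side"):
    p,d=arm.capture(n); W=cloud(n,d); hsv=cv2.cvtColor(p,cv2.COLOR_BGR2HSV)
    w=(hsv[...,0]>8)&(hsv[...,0]<25)&(hsv[...,1]>80)&(W[...,2]>.185)&(W[...,2]<.205); X=rail_xy(W[w],S); a=np.arctan2(X[:,1],X[:,0]); r=np.hypot(*X.T); g=(abs(r-.16)<.03)&(a>.6)&(a<1.6)
    print(n,g.sum(),np.histogram(a[g],np.arange(.7,1.5,.05)),np.median(W[w][g][:,2]),W[w][g][:,2].std())
    H.append(p)
a=H[0][120:220,290:410];b=H[1][120:220,210:330]
cv2.imwrite("pics/t3.png",cv2.resize(np.vstack([a,b]),(480,800)[:1]+(600,),interpolation=cv2.INTER_CUBIC)); print(arm.observe()["time"])
E
```

```text
[ 2.1 -2.4  0.5]
0.6824094677454928 [ 0.9 -0.   1. ]
scene 157 (array([ 0,  0, 12, 23, 14, 18, 10,  0,  4, 28, 17, 18,  8,  5,  0]), array([0.7 , 0.75, 0.8 , 0.85, 0.9 , 0.95, 1.  , 1.05, 1.1 , 1.15, 1.2 ,
       1.25, 1.3 , 1.35, 1.4 , 1.45])) 0.19271721751156837 0.002763092562597246
side 160 (array([ 0,  0, 13, 14, 20, 18, 13,  0,  1, 17, 20, 19, 19,  6,  0]), array([0.7 , 0.75, 0.8 , 0.85, 0.9 , 0.95, 1.  , 1.05, 1.1 , 1.15, 1.2 ,
       1.25, 1.3 , 1.35, 1.4 , 1.45])) 0.19186214081016345 0.002908274310984251
34.425
```

View pics/t3.png

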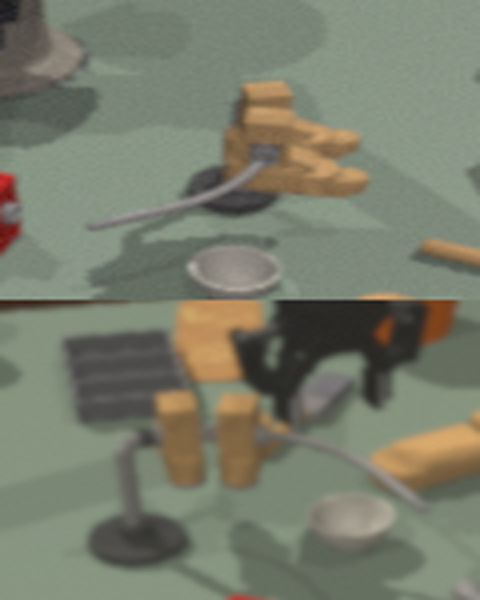

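Both lasts hang level side by side at p ≈ 0.91 and 1.25 (about 54 mm apart), with the robot clear.

```bash
python3 -c "
from cell import arm
print(arm.hand_in())"
```

```text
the job is handed in; nothing more can be done
None
```

The job is handed in with no verdict shown: the loose last was threaded toe outwards, slid round and pressed home on the stop collar at about 11 N (wrist reading) for over half a second, and both lasts were left hanging level about 54 mm apart with the robot clear, at about 34 s of the 72 s allowed.

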